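# Lock the sculptor's turntable

## Task

Lock the turntable for carving, using only fingertip pushes: push the aluminium wheel round by one of its two upright pins until the slot in its rim faces the steel lock bar, then push the bar by its upright end plate fully home into the slot, and move clear. Push gently and do not pinch or grip any part of the turntable; leave the little pot standing on the middle of the wheel and do not disturb the other things on the table.

Things in the scene. Friction and masses are not known exactly. Their poses are not given: they have to be found in the camera images.
- stand: Fixed grey stand of the turntable. Origin on the table on the wheel's axis, z up; y is the direction in which the lock bar slides home (towards the axis); the bar lies on the -y side. There a foot arm (56 mm wide, 12 high) reaches 240 mm from the axis and carries the bar's guide: 36 mm wide, 68 high, 132 to 160 mm from the axis. Keep pushes on the turntable under 30 N.
- wheel (a joint): Angle of the aluminium wheel (rad), growing counterclockwise from above; at 0 and every full turn (6.283) the slot faces the bar. Turns endlessly either way on the stand's vertical axis, friction about 1.5 N at a pin, stays where left. Wheel 220 mm across, 14 thick, its flat top 60 mm above the table. Its pins are a quarter turn either side of the slot.
- slot (a point): Middle of the mouth of the wheel's one slot, on the rim (110 mm from the axis) at the wheel's top face, 60 mm above the table; turns with the wheel. The slot is radial, 36 mm deep, 22 mm wide, flared to 34 mm at the rim, open above and below.
- gate (a point): Fixed point on the stand, 110 mm from the axis in line with the bar, 60 mm above the table: slot must come here. The bar's straight part has 4 mm of play each side in the slot, and its tapered nose draws the wheel in from about 10 mm off.
- pin_a (a point): Centre of the top of one upright steel pin on the wheel: 14 mm thick, 85 mm from the axis, 30 mm high above the wheel (top 90 mm above the table).
- pin_b (a point): Centre of the top of the other pin, just like the first, diametrically opposite.
- bolt (a joint): Travel of the steel lock bar towards the axis (m): 0 withdrawn, 0.045 home against its stop. Friction about 3 N, stays where left. The bar is 14 mm wide, 47 to 59 mm above the table, its nose tapering to 6 mm over the last 12 mm; at 0 the nose is 14 mm short of the rim. It can enter the wheel only at the slot. At its outer end stands the end plate.
- plate (a point): Middle of the top edge of the end plate's outer face, 95 mm above the table; moves with the bar. The plate is upright, 46 mm wide, 8 thick, 36 mm higher than the bar. This face looks away from the wheel, is 223 mm from the axis when the bar is withdrawn, and is the one to push; outside it only the 12 mm high foot arm lies below.
- pot: Small loose terracotta cup standing near the middle of the wheel, 56 mm across, 48 mm high, 0.12 kg; origin at the centre of its underside, z up. It rides round with the wheel; leave it standing there.
- jar: Bystander: closed jar, 48 mm across, 65 mm high, beside the lock bar; origin at the centre of its underside.
- block: Bystander: cork block 75 x 45 x 32 mm, on the other side of the lock bar; origin at the centre of its underside.
- mug: Bystander: white mug 76 mm across, 85 mm high, near the wheel; origin at the centre of its underside, handle to its +y.
- brush: Bystander: brush 200 mm long lying on the table along its x.
- knife: Bystander: spatula-shaped modelling knife 210 mm long lying on the table along its x.
- figure: Bystander: turned plaster figure 60 mm across, 136 mm high, on the right of the table; origin at the centre of its underside.

How it is judged (in metres and radians):
On the way, in this order (a step that is already met when the one before it is completed fails the run):
1. The wheel has been turned until the slot's mouth is within 12 mm of facing the bar, the bar not yet in the slot's straight part (horizontal distance between slot and gate below 0.012 m and value of joint bolt below 0.022 m), for 0.1 s.
2. The bar is home in the slot (value of joint bolt above 0.04 m and horizontal distance between slot and gate below 0.008 m), for 0.2 s.
At the end, for the whole second after the job is handed in: The bar is pushed in to within 5 mm of its stop (joint over 40 of 45 mm) with the slot's mouth within 8 mm of the bar's line, the wheel still, the pot upright on the wheel within 30 mm of its centre, and every bystander within 30 mm of where it began (all of step 2 and z of pot in the frame of stand between 0.054 and 0.07 m and horizontal distance between pot and stand below 0.03 m and angle between pot's own z axis and vertical below 0.2 rad and velocity of joint wheel between -0.05 and 0.05 rad/s and linear speed of pot below 0.02 m/s and distance of each of jar, block, mug, brush, knife, figure from where it was at the start of the episode below 0.03 m); the robot touches nothing.
It fails at once if The turntable is gripped or shoved hard: more than 35 N between the fingers and any part of it (contact force between the fingers and stand above 35 N).
It fails at once if The pot is lifted, tipped over or pushed off the middle of the wheel (z of pot in the frame of stand above 0.072 m or z of pot in the frame of stand below 0.05 m or angle between pot's own z axis and vertical above 0.35 rad or horizontal distance between pot and stand above 0.035 m).
It fails at once if A bystander is moved by more than 30 mm or lifted (distance of any of jar, block, mug, brush, knife, figure from where it was at the start of the episode above 0.03 m).
It also fails if it takes over 61 s, if anything falls off the work surface, if the arm or the gripper's body presses on something with over 40 N, if the wrist force passes 120 N, or if a joint passes its speed limit or range.

## Robot

A 6-joint arm with a two-finger parallel gripper is mounted at the origin on the work surface. World frame = base frame: x ahead of the robot, y to its left, z up, the work surface at z = 0. Lengths are in m, angles in degrees, forces in N, time in s.
With the tool pointing down it reaches from about 0.35 to 0.85 m from the base axis. Payload 8.1 kg.
Tool frame: the origin (TCP) lies at the very end of the fingers, on their centre line; the grasp point (between the pads) lies 19 mm behind it; z points along the fingers, x is the direction in which the jaws open and shut, and the axes are right-handed (so a half turn about z gives the same grasp; the last joint's range is limited). The gripper opens to 85 mm and grips with 20 to 120 N. Pads are 22 mm wide; open, the fingers measure 114 mm over their backs; the gripper's body (76 mm by 85 mm) begins 54 mm behind the grasp point. The pads swing forward as they close: fully open they stand 13 mm farther back than shut.
Start: joints at [-71.184, 7.471, 85.268, -0, 87.261, -4.893], TCP at [0.241, -0.549, 0.231] pointing down, gripper open.
Joint ranges: [-169.43, 169.43], [-51.17, 129.36], [1.28, 143.12], [-76.62, 256.62], [0, 156.53], [-152.29, 152.29]. Speed limits (degrees/s): [136.94, 136.94, 159.86, 180, 180, 180].

## Interface

Orientations are given as a 3x3 rotation matrix whose columns are the frame's x, y, z axes.
In Python, from rig import manip gives the robot as it stands. The module is installed in compiled form; this text tells all that it offers. Calls block until the motion is done:
- manip.goto(position, orientation): joint-space move of the TCP to a pose.
- manip.move_linear(position, ori=None, velocity=0.15, f_stop=None): straight line of the TCP; ori=None keeps the orientation; velocity is the mean speed in m/s. With f_stop (N) it stops when the force on the tool has changed by that much, and returns True; else False.
- manip.move_joints(angles): joint-space move.
- manip.move_gripper(opening, grasp_force=None): finger opening in m; grasp_force is the grip in N (None keeps the last); returns when the fingers have stopped.
- manip.pause(seconds).
- manip.inverse_kinematics(position, orientation): joint angles nearest the present ones, or None.
- manip.sense(): the state.
- manip.snapshot(name): name is "scene" or "top" or "wrist"; returns a dict with "img" (400x640x3 uint8, blue, green, red), "depth" (400x640 float32, m along the optical axis (not along the pixel's ray), 0 where there is no reading), "intrinsics" (3x3 intrinsics, pixels), "k1" (the pictures are not rectified: a ray, as slopes to the right and down, at radius r is drawn at 1 + k1 r^2 times it, then the intrinsics apply), "T" (4x4, takes a point from camera to world coordinates); the wrist camera has in their place "hand_eye" (4x4, takes a point from camera to tool coordinates, whose origin is the TCP and whose axes are the tool frame's). Camera axes: x right, y down, z forward; pixel columns grow to the right and rows downward; lengths in m; the calibration is good to about 2 mm. A picture is of the moment at which its call begins: read the wrist's pose just before it.
A pose or a line that the arm cannot do raises manip.MotionError and nothing moves.
- manip.finish_job(): hands the job in, once; it reports no verdict.
The state is a dict: "t": time; "joints": joint angles; "joint_velocities": joint speeds; "effort": joint torques, N m; "ee_pos": TCP position; "orientation": TCP orientation; "wrist_force": force on the tool from outside, world axes, zero at the start; "ft_torque": the same for the moment, N m; "finger_gap": finger opening in m.
Only numpy, scipy, OpenCV 4.12 (cv2) and the standard library are available. Lean on these libraries where they do the work, as an engineer would, in place of code of your own. Each camera call takes 0.05 s, during which the arm holds its last target.

## Working session

There is one attempt and no reset: what is moved stays moved. The work goes in short steps, each a Python script; the robot and the scene stay as the last script left them, time stands still between calls to the robot, and variables do not carry over. Pictures are saved under pics/ and viewed, and the job is handed in when it is done.

```bash
mkdir -p pics; cat > h.py <<'E'
from rig import manip
import numpy as np, cv2
def snap(name,fn=None):
    s=manip.snapshot(name)
    if fn: cv2.imwrite('pics/'+fn,s['img'])
    return s
def px(s,u,v,z=None,T=None):
    """pixel -> world; if z given intersect plane, else use depth"""
    K=s['intrinsics'];T=s['T'] if T is None else T
    d=np.array([(u-K[0,2])/K[0,0],(v-K[1,2])/K[1,1]]);x=d.copy()
    for _ in range(20): x=d/(1+s['k1']*(x@x))
    r=np.array([x[0],x[1],1.])
    if z is None:
        return T[:3,:3]@(r*s['depth'][int(round(v)),int(round(u))])+T[:3,3]
    w=T[:3,:3]@r
    return T[:3,3]+w*(z-T[2,3])/w[2]
E
python3 - <<'E'
from h import *
np.set_printoptions(precision=4,suppress=True)
import pickle
for n in('scene','top'):
    s=snap(n,n+'0.png'); pickle.dump(s,open(n+'0.pkl','wb')); print(n,s['T'],s['k1'],s['intrinsics'])
st=manip.sense();print(st['t'],st['orientation'],st['ee_pos'])
E
```

```text
scene [[-0.4664  0.7387 -0.4866  1.1631]
 [ 0.8846  0.3938 -0.2499  0.3379]
 [ 0.007  -0.547  -0.8371  1.1862]
 [ 0.      0.      0.      1.    ]] -0.11196487656226543 [[480.679    0.     309.3326]
 [  0.     480.679  207.5739]
 [  0.       0.       1.    ]]
top [[ 0.083  -0.9753  0.2048  0.2155]
 [-0.9965 -0.0823  0.0115  0.0092]
 [ 0.0056 -0.2051 -0.9787  1.5647]
 [ 0.      0.      0.      1.    ]] 0.005252482796694969 [[499.317    0.     327.0351]
 [  0.     499.317  206.4219]
 [  0.       0.       1.    ]]
0.1 [[ 0.4021 -0.9156 -0.0005]
 [-0.9156 -0.4021  0.0016]
 [-0.0017 -0.0002 -1.    ]] [ 0.2411 -0.5489  0.2303]
```

View pics/top0.png

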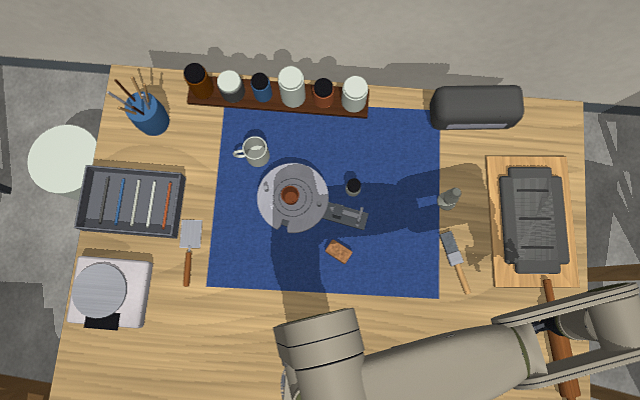

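View pics/scene0.png

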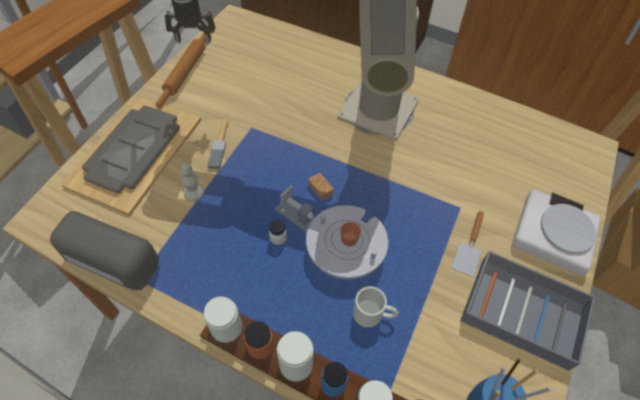

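```bash
python3 - <<'E'
import cv2
a=cv2.imread('pics/top0.png')[150:275,240:390]; cv2.imwrite('pics/t0c.png',cv2.resize(a,None,fx=5,fy=5,interpolation=2)[:600,:750])
a=cv2.imread('pics/scene0.png')[165:290,250:410]; cv2.imwrite('pics/s0c.png',cv2.resize(a,None,fx=4.8,fy=4.8,interpolation=2))
E
```

```text
(no output)
```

View pics/t0c.png

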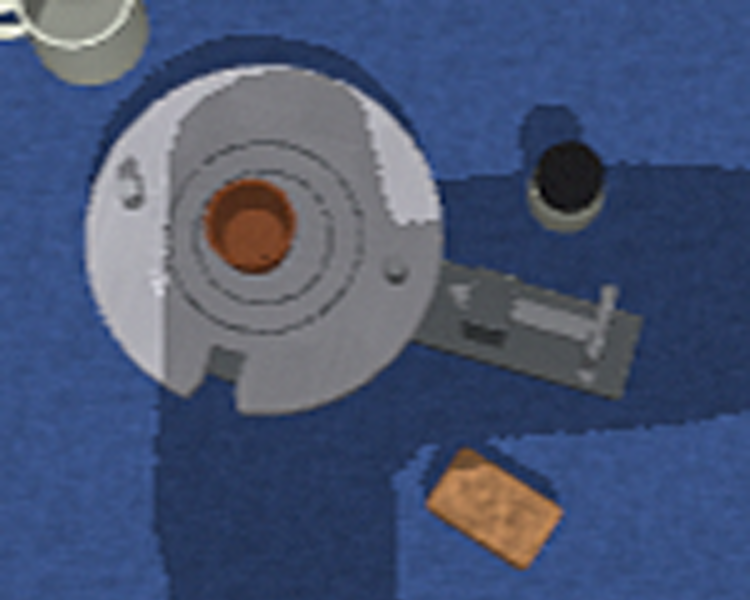

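View pics/s0c.png

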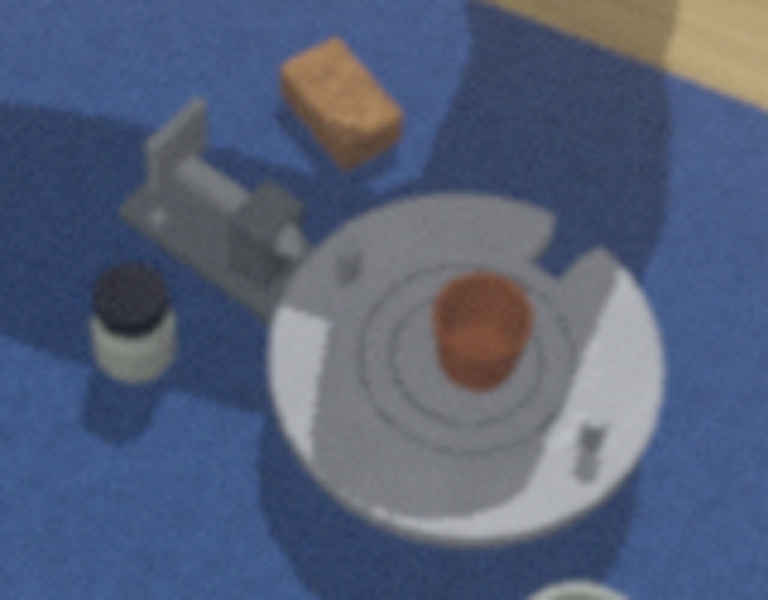

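```bash
cat > m.py <<'E'
from h import *
import pickle
np.set_printoptions(precision=4,suppress=True)
t=pickle.load(open('top0.pkl','rb'));s=pickle.load(open('scene0.pkl','rb'))
T=lambda u,v,z=None:px(t,240+(u-2)/5,150+(v-2)/5,z)
S=lambda u,v,z=None:px(s,250+(u-1.9)/4.8,165+(v-1.9)/4.8,z)
from scipy.optimize import least_squares
def fit(F,pts,z):
    P=np.array([F(*p,z)[:2] for p in pts])
    r=least_squares(lambda c:np.hypot(*(P-c[:2]).T)-c[2],[*P.mean(0),.11]);return r.x,r.fun
print(fit(T,[(86,240),(443,235),(268,65),(290,414),(130,120),(400,130),(130,355),(400,350)],.06))
print(fit(S,[(268,360),(664,380),(450,193),(350,235),(310,470),(620,485)],.06))
for n,p,z in[('slot',(215,403),.06),('slotin',(227,358),.06),('pinL',(130,165),.09),('pinR',(398,268),.09),('plate1',(610,290),.095),('plate2',(596,350),.095),('jar',(570,177),.065),('block',(497,505),.032),('footc1',(640,318),.012),('footc2',(622,397),.012),('mugcrop',(85,10),.085),('bar1',(515,310),.059)]: print(n,T(*p,z),T(*p))
for n,p,z in[('slot',(578,232),.06),('pinL',(595,432),.09),('pinR',(348,255),.09),('plate1',(200,100),.095),('plate2',(148,150),.095),('jar',(130,298),.065)]: print('S',n,S(*p,z),S(*p))
E
python3 m.py
```

```text
(array([0.551 , 0.1366, 0.1105]), array([-0.0012,  0.0006,  0.0002,  0.0014,  0.0021, -0.0018, -0.0012,
       -0.0001]))
(array([0.5534, 0.1397, 0.1105]), array([ 0.0012, -0.0005,  0.0034, -0.0043,  0.0006, -0.0004]))
slot [0.4453 0.1557 0.06  ] [ 0.4553  0.1621 -0.0054]
slotin [0.4736 0.1513 0.06  ] [0.4811 0.1554 0.0161]
pinL [0.5823 0.2192 0.09  ] [0.59   0.2237 0.0589]
pinR [0.5321 0.051  0.09  ] [0.5334 0.0512 0.0841]
plate1 [ 0.5283 -0.0773  0.095 ] [ 0.5287 -0.0774  0.0928]
plate2 [ 0.491  -0.0715  0.095 ] [ 0.4908 -0.0714  0.096 ]
jar [ 0.6039 -0.0495  0.065 ] [ 0.6045 -0.0496  0.0626]
block [ 0.4009 -0.0209  0.032 ] [ 0.4009 -0.0209  0.032 ]
footc1 [ 0.5294 -0.1024  0.012 ] [ 0.5296 -0.1025  0.011 ]
footc2 [ 0.4779 -0.0945  0.012 ] [ 0.4779 -0.0945  0.012 ]
mugcrop [0.6797 0.2584 0.085 ] [0.705  0.272  0.0042]
bar1 [ 0.5185 -0.0221  0.059 ] [ 0.5183 -0.022   0.0597]
S slot [0.4447 0.1592 0.06  ] [ 0.4057  0.1495 -0.0013]
S pinL [0.576  0.2237 0.09  ] [0.5718 0.2228 0.082 ]
S pinR [0.5386 0.0561 0.09  ] [0.538  0.0558 0.0889]
S plate1 [ 0.4872 -0.0669  0.095 ] [ 0.4893 -0.0657  0.0983]
S plate2 [ 0.5322 -0.0762  0.095 ] [ 0.4785 -0.1114  0.0021]
S jar [ 0.608  -0.0462  0.065 ] [ 0.6066 -0.0471  0.0622]
```

```bash
cat >> h.py <<'E'
def ori(deg):
    c,s=np.cos(np.radians(deg)),np.sin(np.radians(deg))
    return np.array([[c,s,0],[s,-c,0],[0,0,-1.]])
def wrist(fn):
    st=manip.sense(); s=snap('wrist',fn)
    M=np.eye(4);M[:3,:3]=st['orientation'];M[:3,3]=st['ee_pos']
    s['T']=M@s['hand_eye']; return s
E
python3 - <<'E'
from h import *
import pickle
np.set_printoptions(precision=4,suppress=True)
manip.move_gripper(0.0,20)
manip.goto([.53,.06,.40],ori(-11.5))
s=wrist('w0.png');pickle.dump(s,open('w0.pkl','wb'))
st=manip.sense();print(st['t'],st['joints'],st['ee_pos'],st['finger_gap'],st['wrist_force'],s['hand_eye'])
E
```

```text
3.3833 [  0.8689  -3.1425  78.7612  -0.0097 104.4165  12.4491] [0.5301 0.0592 0.3996] 0.00014978844033787482 [ 0.7823 -0.6305  0.499 ] [[ 1.      0.0015  0.001   0.0012]
 [-0.0017  0.9656  0.2598 -0.0672]
 [-0.0006 -0.2599  0.9656 -0.1431]
 [ 0.      0.      0.      1.    ]]
```

View pics/w0.png

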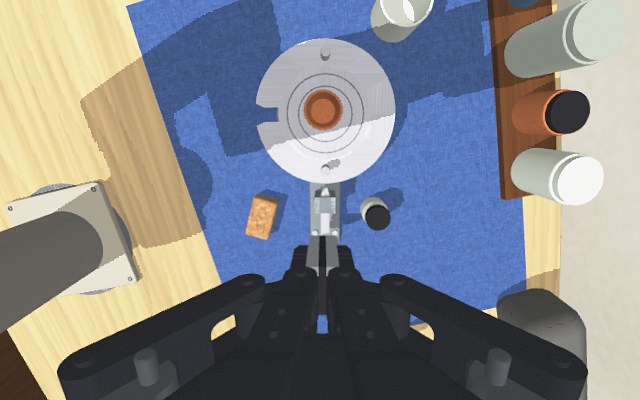

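```bash
python3 - <<'E'
import cv2
a=cv2.imread('pics/w0.png')[30:250,230:440]; cv2.imwrite('pics/w0c.png',cv2.resize(a[:170],None,fx=3.5,fy=3.5,interpolation=2))
cv2.imwrite('pics/w0d.png',cv2.resize(a[120:,60:160],None,fx=6,fy=6,interpolation=2))
E
```

```text
(no output)
```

View pics/w0c.png

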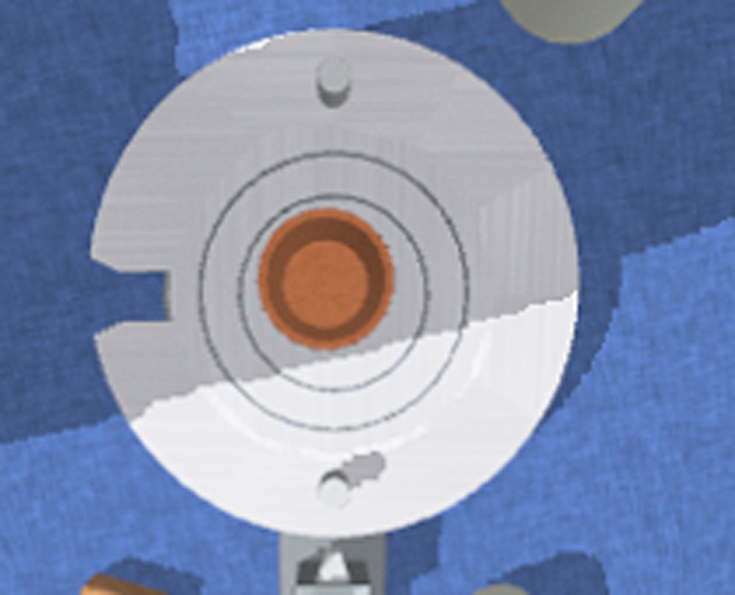

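View pics/w0d.png

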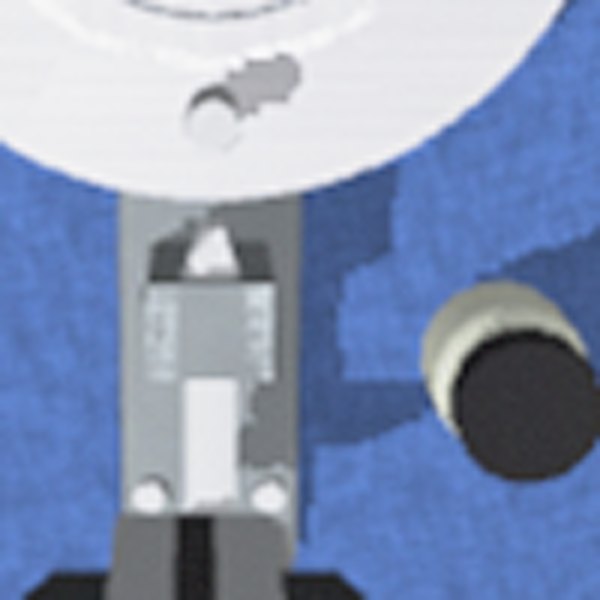

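```bash
python3 - <<'E'
from h import *
import pickle
np.set_printoptions(precision=4,suppress=True)
w=pickle.load(open('w0.pkl','rb'))
A=lambda u,v,z:px(w,230+(u-1.25)/3.5,30+(v-1.25)/3.5,z)[:2]
B=lambda u,v,z:px(w,290+(u-2.5)/6,150+(v-2.5)/6,z)[:2]
R=np.array([A(*p,.06) for p in[(335,153),(334,430),(199,292),(468,291),(430,195),(239,195),(239,390),(430,388)]])
ring=[A(*p,.06) for p in[(334,152),(334,431),(199,290),(468,292)]];c1=np.mean(ring,0)
pa,pb=A(334,76,.09),A(334,488,.09);c2=(pa+pb)/2
c=(c1+c2)/2
print('c',c1,c2,'pins',pa,pb,np.hypot(*(pa-pb)))
ang=lambda d:np.degrees(np.arctan2(d[1],d[0]))
sl=A(93,297,.06);sl2=A(168,296,.06);print('slot',sl,sl2,np.hypot(*(sl-c)))
print('ang slot',ang(sl-c),'pins',ang(pa-c)+90,ang(pb-c)-90,ang(pa-pb)+90)
bar=[B(211,495,.059),B(211,385,.059)]; foot=[(B(122,500,.012)+B(299,500,.012))/2]
for b in bar+foot:print('bar',b,ang(b-c)%360)
print('pot',A(326,279,.108))
print('mug?',px(w,405,8,.085))
E
```

```text
c [0.5522 0.1374] [0.5521 0.1377] pins [0.5685 0.2197] [0.5356 0.0557] 0.1673137767849662
slot [0.4459 0.1576] [0.4791 0.1512] 0.10816791208592601
ang slot 169.30484497314117 pins 168.72406902952608 -191.4124417111313 168.65589819744304
bar [ 0.5128 -0.0571] 258.56704282092295
bar [ 0.5193 -0.0243] 258.5479776040681
bar [ 0.5092 -0.0764] 258.6464651099023
pot [0.5495 0.1422]
mug? [0.6891 0.2549 0.085 ]
```

```bash
cat >> h.py <<'E'
C=np.array([.552,.1376])
def pushpose(a,z=.07,r=.085,off=.018):
    t=np.radians(a);e=np.array([np.cos(t),np.sin(t)]);n=np.array([-e[1],e[0]])
    return [*(C+r*e-off*n),z],ori(a-180)
E
python3 - <<'E'
from h import *
np.set_printoptions(precision=3,suppress=True)
a=68
manip.goto(*pushpose(a,.2))
print(manip.move_linear(pushpose(a)[0],velocity=.1,f_stop=8))
st=manip.sense();print(st['t'],st['ee_pos'],st['joints'],st['wrist_force'])
for a in list(np.arange(73,167,6.))+[167]:
    p,o=pushpose(a); h=manip.move_linear(p,o,velocity=.04,f_stop=12)
    st=manip.sense()
    print(a,h,round(st['t'],2),st['wrist_force'])
    if h:break
s=snap('top','t1.png')
cv2.imwrite('pics/t1c.png',cv2.resize(s['img'][150:270,240:390],None,fx=5,fy=5,interpolation=2))
E
```

```text
False
6.5667 [0.601 0.21  0.071] [ 14.631  20.057  87.875   0.001  71.978 126.631] [-0.182 -0.41  -0.021]
73.0 False 6.91 [0.184 0.532 0.215]
79.0 False 7.28 [-0.075  0.333 -0.636]
85.0 False 7.66 [-0.403  0.006 -0.043]
91.0 False 8.03 [-0.039  0.196 -0.824]
97.0 False 8.41 [-0.361 -0.062 -1.172]
103.0 False 8.78 [ 0.464  0.528 -0.192]
109.0 False 9.16 [0.345 0.46  0.716]
115.0 False 9.53 [-0.03  -0.112 -0.061]
121.0 False 9.91 [-0.758  0.129  0.117]
127.0 False 10.28 [-0.165  0.952 -0.062]
133.0 False 10.66 [1.064 0.58  0.862]
139.0 False 11.03 [-0.113 -0.474  0.232]
145.0 False 11.41 [-0.11  -0.189 -0.315]
151.0 False 11.78 [0.327 0.254 0.307]
157.0 False 12.16 [ 0.387 -0.038  1.284]
163.0 False 12.53 [-0.234 -0.278  0.411]
167 False 12.83 [-0.604 -0.096  0.021]
```

View pics/t1c.png

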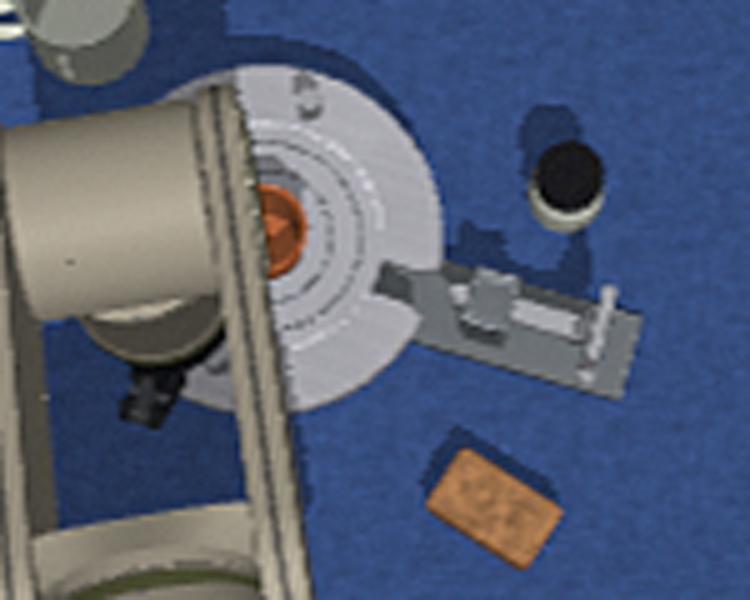

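```bash
python3 - <<'E'
from h import *
import pickle
np.set_printoptions(precision=3,suppress=True)
p,o=pushpose(167,.07,off=.035)
manip.move_linear(p,o,velocity=.06); p[2]=.2; manip.move_linear(p,velocity=.2)
manip.goto([.53,.06,.40],ori(-11.5))
s=wrist('w1.png');pickle.dump(s,open('w1.pkl','wb'));print(manip.sense()['t'])
cv2.imwrite('pics/w1c.png',cv2.resize(s['img'][30:200,230:440],None,fx=3.5,fy=3.5,interpolation=2))
E
```

```text
15.1333
```

View pics/w1c.png

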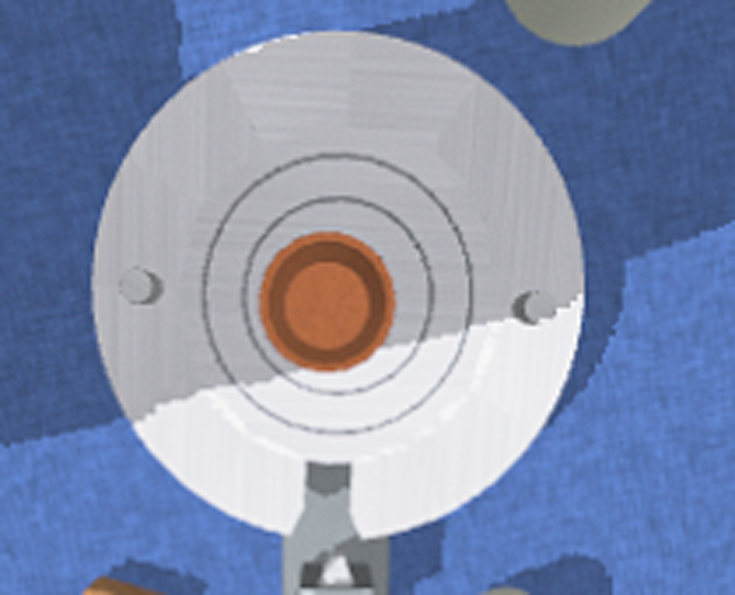

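```bash
python3 - <<'E'
from h import *
import pickle
np.set_printoptions(precision=4,suppress=True)
w=pickle.load(open('w1.pkl','rb'));print(w['T'][:3,3],pickle.load(open('w0.pkl','rb'))['T'][:3,3])
A=lambda u,v,z:px(w,230+(u-1.25)/3.5,30+(v-1.25)/3.5,z)[:2]
ang=lambda d:np.degrees(np.arctan2(d[1],d[0]))%360
pa,pb=A(136,285,.09),A(543,306,.09)
print(pa,pb,(pa+pb)/2,ang(pa-pb)+90)
sl=A(329,536,.06);si=A(328,463,.06);print(sl,ang(sl-C),ang(si-C),ang(sl-si))
n=A(338,556,.059);print(n,ang(n-C))
E
```

```text
[0.5445 0.1261 0.5408] [0.5448 0.1249 0.5427]
[0.4697 0.1579] [0.6355 0.1159] [0.5526 0.1369] 255.77182308046798
[0.5268 0.031 ] 256.71957591793404 255.4622597880966 259.4570163157802
[0.5291 0.0204] 258.9381637765519
```

```bash
python3 - <<'E'
from h import *
import pickle
np.set_printoptions(precision=3,suppress=True)
p,o=pushpose(167,.2,off=.035)
manip.goto(p,o); p[2]=.07; manip.move_linear(p,velocity=.15,f_stop=8)
p,o=pushpose(167,off=.022);print(manip.move_linear(p,o,velocity=.05,f_stop=10))
p,o=pushpose(169.4);print(manip.move_linear(p,o,velocity=.025,f_stop=10))
p,o=pushpose(167,.07,off=.035)
manip.move_linear(p,o,velocity=.06); p[2]=.2; manip.move_linear(p,velocity=.2)
manip.goto([.53,.06,.40],ori(-11.5))
s=wrist('w2.png');pickle.dump(s,open('w2.pkl','wb'));print(manip.sense()['t'])
cv2.imwrite('pics/w2c.png',cv2.resize(s['img'][30:200,230:440],None,fx=3.5,fy=3.5,interpolation=2))
E
```

```text
False
False
20.2917
```

View pics/w2c.png

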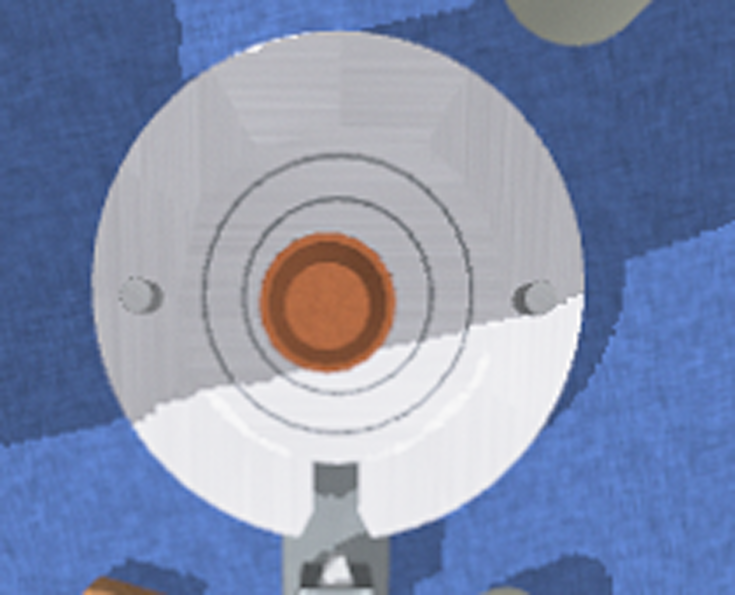

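```bash
python3 - <<'E'
from h import *
import pickle
np.set_printoptions(precision=3,suppress=True)
t=np.radians(258.55);e=np.array([np.cos(t),np.sin(t)])
P=lambda r,z=.076:[*(C+r*e),z]
O=ori(-11.45)
manip.goto(P(.262,.2),O);print(manip.move_linear(P(.262),velocity=.12,f_stop=8))
h=manip.move_linear(P(.236),velocity=.05,f_stop=12)
print(h)
for r in (.225,.215,.205,.195,.189,.186,.184):
    h=manip.move_linear(P(r),velocity=.02,f_stop=14)
    st=manip.sense();f=st['wrist_force'];print(r,h,round(st['t'],2),f,'rho',-(C-np.array(st['ee_pos'][:2]))@e)
    if h:break
s=snap('top','t3.png')
cv2.imwrite('pics/t3c.png',cv2.resize(s['img'][150:270,240:390],None,fx=5,fy=5,interpolation=2))
E
```

```text
False
False
0.225 False 23.89 [ 0.082  0.    -0.456] rho 0.22486651812278646
0.215 False 24.54 [-0.411 -0.156  0.145] rho 0.21451358175310387
0.205 False 25.19 [0.47  0.525 0.407] rho 0.20456600342750875
0.195 False 25.84 [0.267 1.146 0.083] rho 0.19457387906061588
0.189 True 26.15 [ 0.804 -2.572  1.3  ] rho 0.19125180679270318
```

View pics/t3c.png

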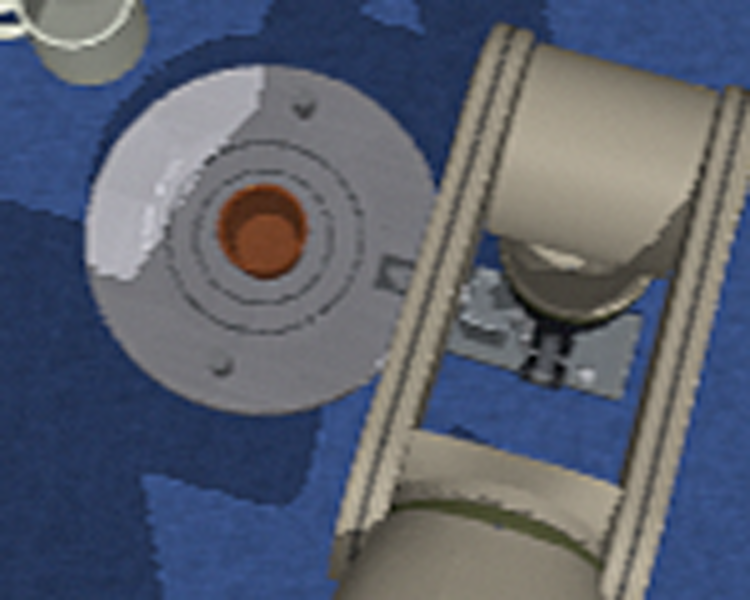

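```bash
python3 - <<'E'
from h import *
import pickle
np.set_printoptions(precision=3,suppress=True)
t=np.radians(258.55);e=np.array([np.cos(t),np.sin(t)])
P=lambda r,z=.076:[*(C+r*e),z]
manip.move_linear(P(.235),velocity=.05);manip.move_linear(P(.235,.25),velocity=.2)
manip.goto([.53,.04,.40],ori(-11.5))
s=wrist('w3.png');pickle.dump(s,open('w3.pkl','wb'));print(manip.sense()['t'])
cv2.imwrite('pics/w3c.png',cv2.resize(s['img'][0:220,230:440],None,fx=2.7,fy=2.7,interpolation=2))
cv2.imwrite('pics/w3d.png',cv2.resize(s['img'][130:230,270:380],None,fx=6,fy=6,interpolation=2))
E
```

```text
29.1083
```

View pics/w3c.png

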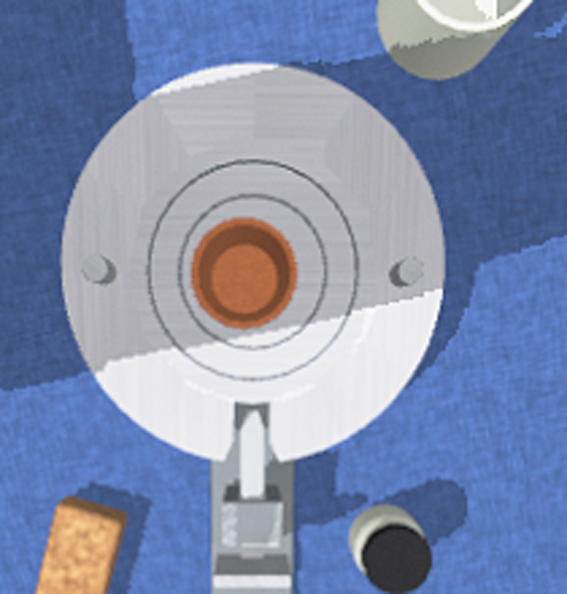

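View pics/w3d.png

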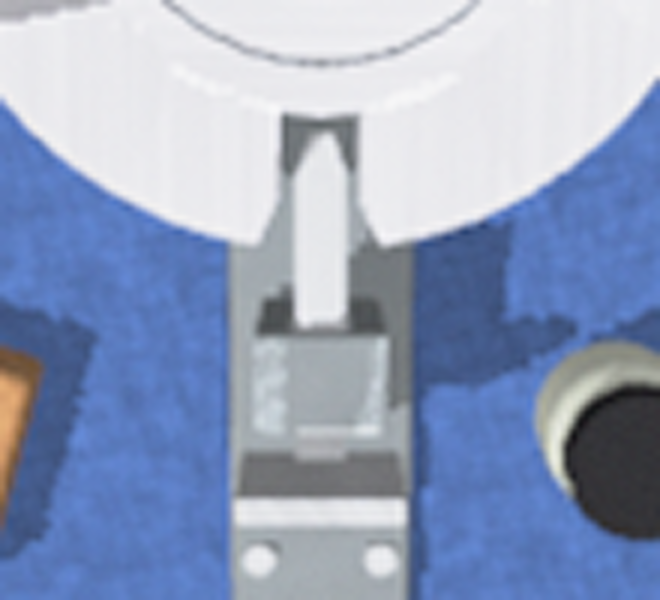

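```bash
python3 - <<'E'
from h import *
import pickle
w=pickle.load(open('w3.pkl','rb'))
B=lambda u,v,z:px(w,270+(u-2.5)/6,130+(v-2.5)/6,z)[:2]
t=np.radians(258.55);e=np.array([np.cos(t),np.sin(t)])
for n,u,v,z in[('tip',321,128,.059),('slotbottom',321,113,.06),('rim',321,247,.06),('plate outer top',321,528,.095),('plate inner',321,496,.095)]:
    print(n,(B(u,v,z)-C)@e)
E
```

```text
tip 0.07821889358463033
slotbottom 0.07413845253438044
rim 0.11033141457453112
plate outer top 0.17941018012085932
plate inner 0.17058045747250483
```

```bash
python3 - <<'E'
from h import *
print(manip.finish_job())
E
```

```text
the job is handed in; nothing more can be done
None
```

The wheel is turned, the lock bar is home in the slot, and I handed the job in at about 29 s of the 61 s allowed; it reports no verdict.

- **Wheel:** With the gripper shut, I pushed the wheel about 87° counterclockwise by the pin at about (0.57, 0.22). The first stop left the slot about 2.5° short of the bar, so I added a small push. The wrist picture then showed the slot in line with the bar's nose.
- **Bar:** I pushed the end plate in until the force stop tripped at its 14 N setting, then backed off and raised the arm clear.
- **Last wrist picture:**
  - The nose tip measured 78 mm from the axis, against 79 mm when home.
  - The plate's outer face measured 179 mm, against 178 mm when home.
  - The bar sits centred in the slot, and the pot stands near the middle of the wheel.
- **Bystanders:** The jar, block and mug looked unmoved. I did not measure their positions afterwards. The brush, knife and figure were not checked closely at the end, but the arm never worked near them.

One small disagreement: the push stopped with the finger about 2 mm short of the computed home position. I put this down to the calibration error, since both camera readings agree with home to about 1 mm.

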